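# Lock the instrument arm's spigot with a linch pin

## Task

Secure the instrument arm on its spigot: take the linch pin from its grey rest, push it gently through the square cross hole near the spigot's top, from the robot's side, until its shoulder is fully home against the spigot, and only then flip the sprung brass ring over the top of the spigot so that it snaps shut round the pin's end. The spigot may be clamped several millimetres to either side in its slot, so feel for the hole rather than forcing the pin. Leave the other things on the bench where they are.

Things in the scene. Friction and masses are not known exactly. Their poses are not given: they have to be found in the camera images.
- hole (a point): Middle of the cross hole's mouth IF the spigot stood mid-slot; fixed to the stand, 100 mm above the bench. +x: the way the pin goes in (level, away from the robot), y along the slot, z up. The real mouth has the same x and z but lies anywhere from 10 mm to the -y to 10 mm to the +y side (not measured, differs each time). Hole: 11.5 mm wide, 12 high, right through the spigot, open at both ends.
- stand: Stand with all it carries: blue base plate 110x130x12 mm (screwed down), steel spigot, grey arm. Origin at bench height, 11 mm (+x) behind point hole; axes as point hole. The clamped spigot yields to nothing under 100 N.
- spigot_top (a point): Point on the stand at the height of the spigot's flat top, 12 mm above the hole's axis, over mid-slot (the real spigot is up to 10 mm off in y). Spigot: upright steel bar, 22 mm deep (x), 26 mm wide (y), hole centred in it. Grey arm boss round it, 40x44 mm, top 28 mm below the hole's axis; the arm runs back (+x), lower, to a 64 mm dish 100 mm behind the spigot.
- pin: Linch pin, level in its rest, about 85 g. Origin on its axis in the shoulder face; +x along the shank to the nose, z up. Shank 10x10 mm square, 31 mm long, its last 9 mm a wedge nose down to 8.4 mm wide (y), 3.6 mm high. Behind the shoulder: dark head 18x18 mm (x -12 to 0), red handle, 12 mm square steel end (x -73 to -59). Home: shoulder on the spigot's near face.
- grip (a point): Point in the pin's red handle, on the pin's axis 30 mm behind (near its centre of mass) its origin. Handle 12 mm wide (y), 16 mm high (z), pin x -59 to -12. Grip it here from above, fingers closing along the pin's y.
- ring (a joint): Brass ring on the pin, rad: 0 = open, standing straight up from the pin; grows as it tips forward; 1.57 = shut, level round the shank, crossbar past the nose. Hinge across the head at pin x -6, z 0. An over-centre spring holds it open up to 0.8 (some 2 N at the crossbar at first, falling to none); beyond that it snaps shut by itself.
- crossbar (a point): Middle of the ring's crossbar, 43 mm from its hinge; moves with the ring (43 mm above the pin's axis when open, 6 mm past the nose when shut). Ring D-shaped, brass wire 4.4 mm thick, legs 37 mm apart (centres). Flip it with shut fingers from behind: forward and down along its arc.
- pin_rest: Fixed grey rest: plate 110x60x8 mm, two notched uprights that carry the pin's axis 55 mm above the bench, under the shank (pin x 6 to 14) and the end (pin x -70 to -62); notch walls reach 5 mm above the axis. Origin under the pin's origin. Lift the pin straight up out of it.
- stopwatch: Bystander: black round stopwatch, 63x58x17 mm, lying flat; origin under its middle. Leave alone.
- tape: Bystander: roll of black tape, 66 mm across, 19 mm high, lying flat; origin under its middle. Leave alone.
- beaker: Bystander: empty glass beaker, 68 mm across, 95 mm high, upright; origin under its middle. Leave alone.
- spanner: Bystander: steel spanner, 30x164x8 mm, lying flat; origin under its middle. Leave alone.
- calculator: Bystander: dark pocket calculator, 118x68x15 mm, lying flat; origin under its middle. Leave alone.
- tin: Bystander: round white tin with a blue lid, 47 mm across, 28 mm high; origin under its middle. Leave alone.
- wash_bottle: Bystander: white wash bottle with red cap, 60x86x188 mm, upright; origin under its middle. Leave alone.

How it is judged:
By the outcome, as a careful person would: the job done as asked, in the order asked, and still so for the second after the job is handed in, with the robot touching nothing.
It also fails if it takes over 72 s, if anything falls off the work surface, if the arm or the gripper's body presses on something with over 40 N, if the wrist force passes 120 N, or if a joint passes its speed limit or range.

## Robot

A 6-joint arm with a two-finger parallel gripper is mounted at the origin on a cart in front of the work surface, level with it; the furniture and walls round the work are solid. World frame = base frame: x ahead of the robot, y to its left, z up, the work surface at z = 0. Lengths are in mm, angles in rad, forces in N, time in s.
With the tool pointing down it reaches from about 275 to 750 mm from the base axis. Payload 10.2 kg.
Tool frame: the origin (TCP) lies midway between the tips of the shut fingers; the grasp point (between the pads) lies 19 mm behind it (hold_point_z is the distance from the TCP to the grasp point, in mm); z points along the fingers, y is the line along which they close (so a half turn about z gives the same grasp; the last joint's range is limited). The gripper opens to 85 mm and grips with 20 to 120 N. Pads are 22 mm wide; open, the fingers measure 114 mm over their backs; the gripper's body (76 mm by 85 mm) begins 54 mm behind the grasp point. The pads swing forward as they close: fully open they stand 13 mm farther back than shut.
Start: joints at [0.941, 0.313, 1.498, -0, 1.331, -0.223], TCP at [207.741, 482.156, 231.294] pointing down, gripper open.
Joint ranges: [-2.94, 2.94], [-0.97, 2.17], [0.19, 2.56], [-1.23, 4.37], [0.02, 3.11], [-2.88, 2.88]. Speed limits (rad/s): [2.39, 2.39, 3.01, 3.14, 3.14, 3.14].

## Interface

Orientations are given as a rotation vector (axis times angle).
In Python, from bench import get_state, grab_frame, camera_model, hand_in, hold_point_z gives the robot as it stands.
- The arm moves only by the tool move_arm, never from a script. Its arguments are lists of equal length, an entry for each row: "gripper": the opening, from 0 (shut) to 1 (fully open); "xyz": the shift along the tool's x, y, z in mm, a list of three; "angular": the turn, a rotation vector about the tool's x, y, z in degrees, a list of three. A call has 1 to 8 rows; each row is the pose to reach, as a shift and turn from the pose commanded when the call began, along the tool's axes at that moment; what a row does not reach only later rows make up. A row lasts 1/10 s, in which the tool goes at most 50 mm and 8.59 degrees, less where a joint would pass 70% of its speed; a pose out of reach is approached as far as the arm can. A call with a gripper value outside its range is refused whole. The fingers move at their own pace and stop on an object; "force" is the grip in N (left out, the last holds). Time passes only in rows, so rows that repeat a pose let the fingers close. It gives the time, the measured TCP pose, the force, the opening and the grip force at its end, in the units of the state.
- get_state(): the state, without advancing time (a new reading comes with each control period).
- grab_frame(name): name is "scene" or "top"; returns the picture (420x560x3 uint8, red, green, blue); there is no depth.
- camera_model(name): a dict with "vertical_fov" (degrees; the focal length in pixels is half the picture's height over the tangent of half this angle, whatever the lens; pixels are square), "cx", "cy" (the principal point, pixels), "extrinsics" (4x4, takes a point from camera to world coordinates). Camera axes: x right, y up, looking along -z (the intrinsics and any distortion apply to the point x, -y, -z); pixel columns grow to the right and rows downward; lengths in mm; the calibration is good to about 2 mm. A picture is of the moment at which its call begins. camera_model takes no time and is no camera call.
- hand_in(): hands the job in; it is judged then, once.
The state is a dict: "time_s": time; "joint_pos": joint angles; "joint_velocities": joint speeds; "effort": joint torques, N m; "tool_pos": TCP position; "orientation": TCP orientation; "wrist_force": force on the tool from outside, world axes, zero at the start; "ft_torque": the same for the moment, N m; "opening": finger opening in mm; "grasp_force": force on a finger pad.
Only numpy, scipy, OpenCV 4.12 (cv2) and the standard library are available. Lean on these libraries where they do the work, as an engineer would, in place of code of your own. Each camera call takes 0.05 s, during which the arm holds its last target. There are 200 camera calls.

## Working session

There is one attempt and no reset: what is moved stays moved. The work goes in short steps, Python scripts to look and compute and a tool call to move; the robot and the scene stay as the last step left them, time stands still between calls to the robot, and variables do not carry over. Pictures are saved under pics/ and viewed, at most 10 in all, crops included, and the job is handed in when it is done.

Besides the shell and the picture viewer there is one more tool, called as name(argument=value, ...), one argument or row to a line, values as JSON. move_arm: Moves the arm, as the interface text tells. Its arguments: {"type":"object","properties":{"gripper":{"type":"array","items":{"type":"number"}},"xyz":{"type":"array","items":{"type":"array","items":{"type":"number"}}},"angular":{"type":"array","items":{"type":"array","items":{"type":"number"}}},"force":{"type":"number"}},"required":["gripper","xyz","angular"]}

```bash
mkdir -p pics; ls; python3 - <<'E'
from bench import *
import cv2, numpy as np
for n in("scene","top"):
    f=grab_frame(n); cv2.imwrite(f"pics/{n}0.png",f[:,:,::-1]); 
    m=camera_model(n); print(n,{k:(np.round(v,3).tolist() if not isinstance(v,str) else v) for k,v in m.items()})
print(get_state(),hold_point_z)
E
```

```text
pics
scene {'vertical_fov': 44.769, 'cx': 275.789, 'cy': 200.492, 'extrinsics': [[0.867, 0.272, -0.417, -137.684], [-0.498, 0.457, -0.737, -1125.869], [-0.01, 0.847, 0.532, 961.761], [0.0, 0.0, 0.0, 1.0]]}
top {'vertical_fov': 57.37, 'cx': 278.791, 'cy': 207.173, 'extrinsics': [[0.0, 0.977, -0.215, 240.794], [-1.0, 0.001, 0.001, 56.45], [0.001, 0.215, 0.977, 1355.58], [0.0, 0.0, 0.0, 1.0]]}
{'time_s': 0.1, 'joint_pos': array([ 9.40568396e-01,  3.13405060e-01,  1.49832624e+00, -4.43308629e-05,
        1.33103282e+00, -2.23392139e-01]), 'joint_velocities': array([-0.00123142, -0.00192869, -0.00112865, -0.00051987, -0.00034151,
       -0.00101111]), 'effort': array([ 1.60742104e-03, -4.12902868e+01, -2.60147023e+01, -2.82511064e-04,
        2.98600367e-03,  4.46526246e-05]), 'tool_pos': array([207.62591411, 481.95254389, 230.79980215]), 'orientation': array([-6.34551666e-01, -3.07638507e+00,  1.70282623e-03]), 'wrist_force': array([-0.69732721, -0.38730705,  0.11379177]), 'ft_torque': array([0.0020215 , 0.04243469, 0.00608037]), 'grasp_force': 0.0, 'opening': 85.44587598627696} 18.700000000000003
```

View pics/scene0.png

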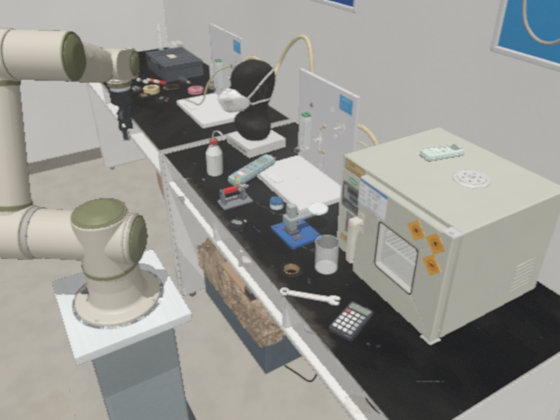

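View pics/top0.png

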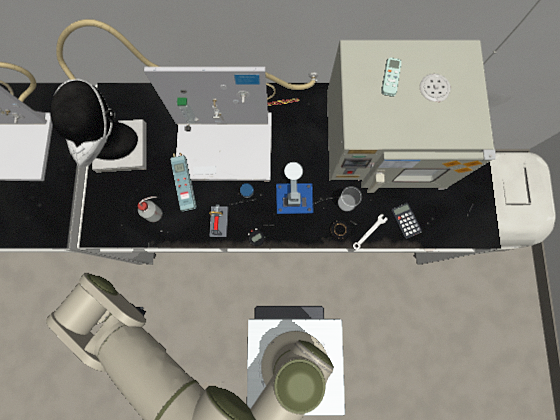

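The scene view shows the stand's blue base near (297,230) and the red pin on its rest near (233,193). In the top view they are at (295,198) and (218,220). I'll zoom in on both.

```bash
python3 - <<'E'
import cv2, numpy as np
a=cv2.imread("pics/top0.png")[155:245,200:320]; b=cv2.imread("pics/scene0.png")[170:250,212:332]
cv2.imwrite("pics/crop0.png",np.vstack([cv2.resize(a,None,fx=3.5*1.0,fy=3.5,interpolation=cv2.INTER_NEAREST),cv2.resize(b,None,fx=3.5,fy=3.5,interpolation=cv2.INTER_NEAREST)]))
E
```

```text
(no output)
```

View pics/crop0.png

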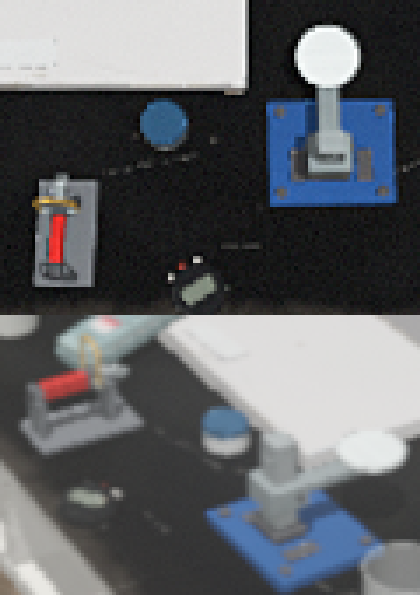

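```bash
cat > h.py <<'E'
from bench import *
import cv2, numpy as np
def frame(n,k=6): return np.mean([grab_frame(n).astype(float) for _ in range(k)],0).astype(np.uint8)
def up(img,s=8): # pixel u -> (u+.5)*s-.5
    return cv2.resize(img,None,fx=s,fy=s,interpolation=cv2.INTER_CUBIC)
def ray(n,uv):
    m=camera_model(n); f=210/np.tan(np.radians(m["vertical_fov"]/2)); E=np.array(m["extrinsics"])
    d=np.array([(uv[0]-m["cx"])/f,-(uv[1]-m["cy"])/f,-1]); d=E[:3,:3]@d
    return E[:3,3],d/np.linalg.norm(d)
def onz(n,uv,z):
    o,d=ray(n,uv); return o+d*(z-o[2])/d[2]
def tri(uv1,uv2):
    (o1,d1),(o2,d2)=ray("top",uv1),ray("scene",uv2)
    s,t=np.linalg.lstsq(np.c_[d1,-d2],o2-o1,rcond=None)[0]
    a,b=o1+s*d1,o2+t*d2; return (a+b)/2,np.linalg.norm(a-b)
def proj(n,p):
    m=camera_model(n); f=210/np.tan(np.radians(m["vertical_fov"]/2)); E=np.array(m["extrinsics"])
    q=E[:3,:3].T@(np.asarray(p,float)-E[:3,3]); return np.array([m["cx"]-f*q[0]/q[2],m["cy"]+f*q[1]/q[2]])
def hull(img,roi,cond,s=8):
    x0,y0,x1,y1=roi; c=up(img[y0:y1,x0:x1],s).astype(int); M=cond(c[...,0],c[...,1],c[...,2]).astype(np.uint8)
    cs,_=cv2.findContours(M,0,1); h=cv2.convexHull(max(cs,key=cv2.contourArea))
    return (h[:,0]+.5)/s-.5+[x0,y0]
def cen(h):
    m=cv2.moments(h.astype(np.float32)); return np.array([m["m10"],m["m01"]])/m["m00"]
E
python3 - <<'E'
from h import *
np.set_printoptions(precision=2,suppress=True)
T=frame("top");S=frame("scene");np.savez("f0.npz",T=T,S=S)
red=lambda r,g,b:(r>110)&(g<0.55*r)&(b<0.55*r)
blue=lambda r,g,b:(b>80)&(r<0.6*b)
for nm,c,rt,rs,z in(("pin",red,(200,205,230,240),(212,175,250,205),55),("stand",blue,(265,170,330,225),(265,205,335,255),6)):
    hs=[hull(T,rt,c),hull(S,rs,c)]; print(nm,[cen(h) for h in hs],tri(cen(hs[0]),cen(hs[1])))
    for n,h in zip(("top","scene"),hs):
        w=np.array([onz(n,p,z)[:2] for p in h]); R=cv2.minAreaRect(w.astype(np.float32))
        print(n,onz(n,cen(h),z),R)
        print(cv2.boxPoints(R))
E
```

```text
pin [array([215.8 , 222.63]), array([229.75, 189.38])] (array([471.85, 271.81,  56.32]), np.float64(2.3265838004229167))
top [473.2  271.66  55.  ] ((473.48944091796875, 271.9932556152344), (15.305830001831055, 49.095428466796875), 87.69202423095703)
[[448.65 265.34]
 [497.71 263.36]
 [498.33 278.65]
 [449.27 280.63]]
scene [471.56 274.04  55.  ] ((472.65740966796875, 274.2521057128906), (40.91122817993164, 52.92808532714844), 89.24384307861328)
[[445.93 254.15]
 [498.85 253.45]
 [499.39 294.36]
 [446.47 295.06]]
stand [array([294.18, 198.04]), array([295.36, 232.91])] (array([571.69,  -0.21,   3.1 ]), np.float64(3.124880462343147))
top [572.48  -0.67   6.  ] ((572.954345703125, -0.488739013671875), (113.2935791015625, 133.4447479248047), 0.790320098400116)
[[515.39  65.45]
 [517.23 -67.99]
 [630.52 -66.42]
 [628.68  67.01]]
scene [567.87  -3.48   6.  ] ((572.49755859375, 2.153778076171875), (119.92045593261719, 146.5745086669922), 0.5840371251106262)
[[511.79  74.83]
 [513.29 -71.74]
 [633.2  -70.52]
 [631.71  76.05]]
```

```bash
python3 - <<'E'
from h import *
np.set_printoptions(precision=2,suppress=True)
d=np.load("f0.npz");T,S=d["T"],d["S"]
grey=lambda r,g,b:(abs(r-b)<30)&(r>75)
h=hull(T,(205,200,232,242),grey); w=np.array([onz("top",p,8)[:2] for p in h],np.float32); print("rest",onz("top",cen(h),4),cv2.minAreaRect(w),cv2.boxPoints(cv2.minAreaRect(w)))
a=T[185:215,275:315]; b=S[197:227,275:315]
im=np.vstack([cv2.resize(a,None,fx=10,fy=10,interpolation=cv2.INTER_CUBIC),cv2.resize(b,None,fx=10,fy=10,interpolation=cv2.INTER_CUBIC)])
im=np.clip(im.astype(float)*1.0,0,255).astype(np.uint8)
cv2.imwrite("pics/crop1.png",im[:,:,::-1])
E
```

```text
rest [489.03 271.6    4.  ] ((490.49298095703125, 270.8180847167969), (61.91706466674805, 116.99331665039062), 89.85357666015625) [[431.92 240.01]
 [548.91 239.71]
 [549.07 301.63]
 [432.08 301.93]]
```

View pics/crop1.png

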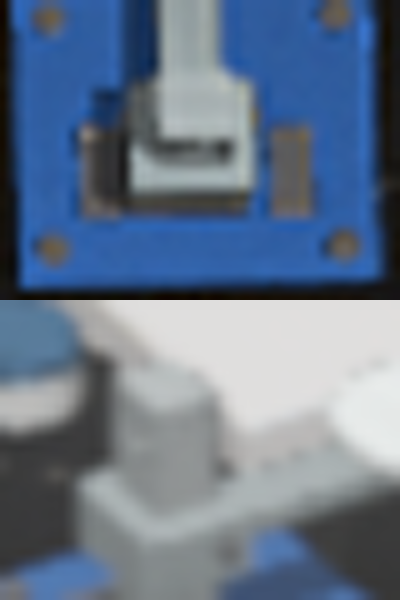

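The top crop shows the spigot's near face as a dark strip at about u=290–299, v≈200. The slot runs from u=283 to u=306, so the spigot sits a few mm to +y of mid-slot. The scene crop shows the spigot's top at about u=286.5–296.5, v≈233–238. Next I'll fit the edges for yaw.

```bash
python3 - <<'E'
from h import *
np.set_printoptions(precision=2,suppress=True)
d=np.load("f0.npz");T,S=d["T"],d["S"];F=T.astype(float)
def edges(I,rows,c0,c1,thr,z):
    # first and last crossing of I>thr on each row
    L=[];R=[]
    for v in rows:
        s=I[v,c0:c1]; k=np.where(s>thr)[0]
        if len(k)<2: continue
        a,b=k[0],k[-1]
        if a>0: L.append(onz("top",(c0+a-(s[a]-thr)/(s[a]-s[a-1]),v),z)[:2])
        if b<len(s)-1: R.append(onz("top",(c0+b+(s[b]-thr)/(s[b]-s[b+1]),v),z)[:2])
    for n,E in(("L",L),("R",R)):
        E=np.array(E); p=np.polyfit(E[:,0],E[:,1],1); r=E[:,1]-np.polyval(p,E[:,0]); p=np.polyfit(E[abs(r)<2*r.std(),0],E[abs(r)<2*r.std(),1],1)
        print(n,"yaw",np.degrees(np.arctan(p[0])),"y at mid",np.polyval(p,E[:,0].mean()),"x",E[:,0].min(),E[:,0].max(),"rms",r.std())
print("handle");edges(F[...,0]-(F[...,1]+F[...,2])/2,range(218,229),205,228,70,60)
print("rest");edges(F.mean(2),range(208,235),202,234,70,8)
print("plate");edges(F[...,2]-F[...,0]*.6,range(186,210),268,322,55,12)
print("arm");edges(F[...,0],range(183,192),284,305,110,60)
for z,u0,u1,v in((112,290.6,298.7,199),(92,290.6,298.7,200.5)): print("strip",z,onz("top",(u0,v),z),onz("top",(u1,v),z))
print("slot",onz("top",(282.6,201),12),onz("top",(305.8,201),12))
print("boss near",onz("top",(287.6,204),72),onz("top",(299.8,204),72))
print("scene top corners",[onz("scene",p,112)[:2] for p in((286.5,235.2),(291,232.8),(296.4,236),(290.5,238.5))])
E
```

```text
handle
L yaw -1.8893398007343543 y at mid 277.93893577713425 x 453.67117591963586 488.4291010114197 rms 0.3496570494216361
R yaw -1.1965205360120321 y at mid 264.3821615370049 x 453.6802537276686 488.4388259038054 rms 0.27490934414072393
rest
L yaw -0.9892714596504072 y at mid 300.97417681703143 x 440.7104517416833 534.9253798929997 rms 1.3271419248021632
R yaw -1.3588148590184508 y at mid 240.19672947926324 x 440.75034381767546 534.9701308171154 rms 0.40864787905642047
plate
L yaw 1.9069286547739481 y at mid 65.64888693193325 x 530.5593489674993 615.9418787929023 rms 0.3549973366935472
R yaw -0.08141342917028128 y at mid -66.05982632493881 x 530.6553342767781 616.048863879501 rms 0.40880540329417664
arm
L yaw 0.39077637213738436 y at mid 13.617623836357861 x 584.4957840982721 613.4847469630081 rms 0.0514744861981363
R yaw 2.4233299817762344 y at mid -5.964785849218455 x 584.5120016653354 613.5000504724586 rms 0.2873148031426133
strip 112 [543.13  15.77 112.  ] [543.15 -11.23 112.  ]
strip 92 [542.77  15.15  92.  ] [542.79 -12.27  92.  ]
slot [560.02  41.33  12.  ] [560.08 -42.14  12.  ]
boss near [535.2   24.87  72.  ] [535.23 -17.    72.  ]
scene top corners [array([ 462.28, -124.59]), array([ 479.23, -121.19]), array([ 484.31, -142.09]), array([ 463.87, -143.73])]
```

```bash
python3 - <<'E'
from h import *
np.set_printoptions(precision=2,suppress=True)
print("scene top corners",[onz("scene",p,112)[:2] for p in((286.5,205.5),(291,203.2),(296.4,206),(290.5,208.5))])
print(tri((294.6,196),(291.3,205.8)))
for p in ((472.7,271.7,55),(555,2.5,112)): print(proj("top",p),proj("scene",p))
s=get_state();print(s["time_s"],s["tool_pos"])
R=cv2.Rodrigues(s["orientation"])[0];print(R, "yaw of closing axis",np.degrees(np.arctan2(R[1,1],R[0,1])))
# grip target: handle centre pin x -35.5 ; grip x -30
yaw=np.radians(-1.3);g=np.array([472.7,271.7])+5.5*np.array([np.cos(yaw),np.sin(yaw)]);print("grip",g)
for z in (170,55-19): print("shift tool",R.T@(np.r_[g,z]-s["tool_pos"]))
E
```

```text
scene top corners [array([541.94,   8.57]), array([560.71,  12.76]), array([566.64,  -9.45]), array([543.73, -12.21])]
(array([554.54,   2.02, 110.16]), np.float64(1.3078525450396854))
[215.78 222.77] [230.34 189.59]
[294.55 195.55] [291.15 205.24]
0.7 [207.74 482.15 231.3 ]
[[-0.92  0.4  -0.  ]
 [ 0.4   0.92  0.  ]
 [ 0.   -0.   -1.  ]] yaw of closing axis 66.69098052852736
grip [478.2  271.58]
shift tool [-331.71  -86.37   61.29]
shift tool [-331.71  -86.37  195.29]
```

The two views agree: the grip point is at about (478, 271.6, 55), the pin's yaw is about -1.3°, and the spigot top is centred at about (554.5, 2, 112). I'll go above the pin.

move_arm(
  gripper=[1,1,1,1,1,1,1,1],
  xyz=[
    [-42,-11,8],
    [-84,-22,16],
    [-126,-33,24],
    [-168,-44,32],
    [-210,-55,40],
    [-252,-66,48],
    [-294,-77,54],
    [-332,-86,61],
  ],
  angular=[
    [0,0,-3],
    [0,0,-6],
    [0,0,-9],
    [0,0,-12],
    [0,0,-15],
    [0,0,-18],
    [0,0,-20],
    [0,0,-22],
  ],
)

```text
time_s: 1.5
tool_pos: [480.1, 270.3, 170.2]
orientation: [0.035, 3.141, 0.0]
wrist_force: [-0.7, 0.6, 0.1]
opening: 85.2
grasp_force: 0.0
```

move_arm(
  gripper=[1,1],
  xyz=[
    [0,0,0],
    [0,0,0],
  ],
  angular=[
    [0,0,0],
    [0,0,0],
  ],
)

```text
time_s: 1.7
tool_pos: [478.7, 271.5, 170.0]
orientation: [-0.038, -3.141, 0.0]
wrist_force: [-0.1, 0.2, -0.5]
opening: 85.1
grasp_force: 0.0
```

```bash
cat > st.py <<'E'
from h import *
np.set_printoptions(precision=2,suppress=True)
def st():
    s=get_state();R=cv2.Rodrigues(s["orientation"])[0]
    print(s["time_s"],s["tool_pos"],"F",s["wrist_force"],"M",s["ft_torque"],"op",s["opening"],s["grasp_force"],"j",s["joint_pos"],"\nR",R.tolist())
    return s,R
E
python3 - <<'E'
from st import *
s,R=st()
for z in(100,36): print(R.T@(np.array([478.2,271.6,z])-s["tool_pos"]))
E
```

```text
1.7 [478.7  271.48 170.  ] F [-0.09  0.19 -0.49] M [ 0.05  0.03 -0.02] op 85.05273637356197 0.0 j [ 0.3   0.42  1.51  0.    1.21 -1.24] 
R [[-0.9997028465293917, 0.02436285834091983, -0.0008183975145041649], [0.02436289117886477, 0.9997031802603703, -3.0177934354748082e-05], [0.0008174193772272901, -5.010749646373716e-05, -0.999999664657344]]
[ 0.45  0.11 70.  ]
[  0.4    0.11 134.  ]
```

move_arm(
  gripper=[1,1,1,1,1,1],
  xyz=[
    [0,0,40],
    [0,0,75],
    [0,0,105],
    [0,0,125],
    [0,0,134],
    [0,0,134],
  ],
  angular=[
    [0,0,0],
    [0,0,0],
    [0,0,0],
    [0,0,0],
    [0,0,0],
    [0,0,0],
  ],
)

```text
time_s: 2.3
tool_pos: [477.8, 272.4, 36.0]
orientation: [-0.034, -3.14, 0.001]
wrist_force: [0.6, 0.5, 0.2]
opening: 85.4
grasp_force: 0.0
```

```bash
python3 - <<'E'
from st import *
st()
a=grab_frame("scene")[170:210,205:260];b=grab_frame("top")[195:245,190:245]
z=lambda i:cv2.resize(i,(550,300 if i.shape[0]<45 else 300),interpolation=cv2.INTER_CUBIC)
cv2.imwrite("pics/grip.png",np.vstack([z(a),z(b)])[:,:,::-1])
E
```

```text
2.3 [477.75 272.41  35.96] F [0.63 0.51 0.17] M [-0.04 -0.03  0.01] op 85.44793019861473 0.0 j [ 0.31  0.6   1.63  0.    0.92 -1.24] 
R [[-0.9997608376015734, 0.02183326222854426, -0.0012554914017793998], [0.02183367641557825, 0.999761566571526, -0.0003171444928586015], [0.0012482677517831327, -0.0003444806368300338, -0.9999991615800039]]
```

View pics/grip.png

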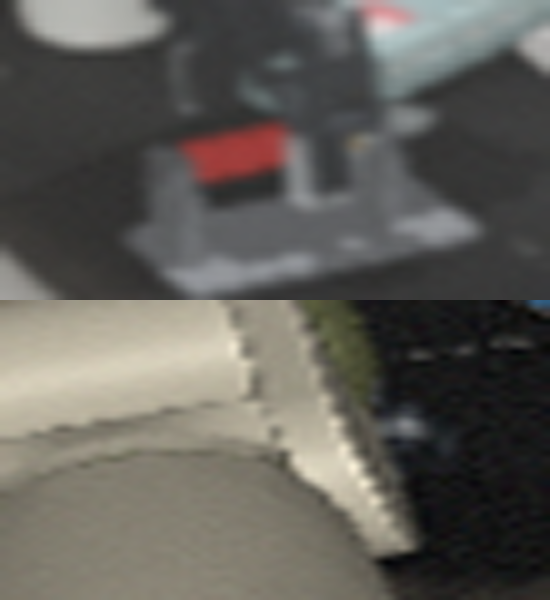

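The fingers straddle the front part of the red handle (handle at crop x≈185–285, finger at x≈325). I'll close them.

move_arm(
  gripper=[0.5,0.1,0,0,0,0,0,0],
  xyz=[
    [0,0,0],
    [0,0,0],
    [0,0,0],
    [0,0,0],
    [0,0,0],
    [0,0,0],
    [0,0,0],
    [0,0,0],
  ],
  angular=[
    [0,0,0],
    [0,0,0],
    [0,0,0],
    [0,0,0],
    [0,0,0],
    [0,0,0],
    [0,0,0],
    [0,0,0],
  ],
  force=60,
)

```text
time_s: 3.2
tool_pos: [478.8, 270.9, 36.6]
orientation: [-0.036, -3.141, 0.002]
wrist_force: [-0.5, -6.1, 3.8]
opening: 10.6
grasp_force: 59.0
```

```bash
python3 -c "
from st import *
st()"
```

```text
3.2 [478.75 270.92  36.56] F [-0.53 -6.13  3.85] M [-0.94  0.17 -0.05] op 10.629431528369224 59.036128520965576 j [ 0.3   0.6   1.63 -0.    0.92 -1.24] 
R [[-0.9997414283743483, 0.022738233053956548, -0.00022169709482076254], [0.022738550594294537, 0.9997402378887668, -0.0015540472912193458], [0.00018630321683074219, -0.0015586865292921055, -0.9999987678929484]]
```

move_arm(
  gripper=[0,0,0,0,0,0],
  xyz=[
    [0,0,-10],
    [0,0,-25],
    [0,0,-50],
    [0,0,-75],
    [0,0,-75],
    [0,0,-75],
  ],
  angular=[
    [0,0,0],
    [0,0,0],
    [0,0,0],
    [0,0,0],
    [0,0,0],
    [0,0,0],
  ],
)

```text
time_s: 3.8
tool_pos: [478.5, 271.9, 111.4]
orientation: [0.036, 3.141, 0.0]
wrist_force: [-0.6, -0.6, -1.4]
opening: 10.6
grasp_force: 58.8
```

```bash
python3 - <<'E'
from st import *
st()
a=frame("scene",3)[155:205,205:285]
cv2.imwrite("pics/lift.png",cv2.resize(a,(800,500),interpolation=cv2.INTER_CUBIC)[:,:,::-1])
E
```

```text
3.8 [478.51 271.91 111.39] F [-0.61 -0.56 -1.44] M [-0.03  0.05  0.02] op 10.639659898797783 58.78406882286072 j [ 0.3   0.49  1.57  0.    1.08 -1.24] 
R [[-0.9997418038664821, 0.02271872130206869, 0.00043046973332823505], [0.02271885310335082, 0.9997418473869457, 0.0003038042216121574], [-0.0004234565630005371, 0.00031350555917371357, -0.9999998611993921]]
```

View pics/lift.png

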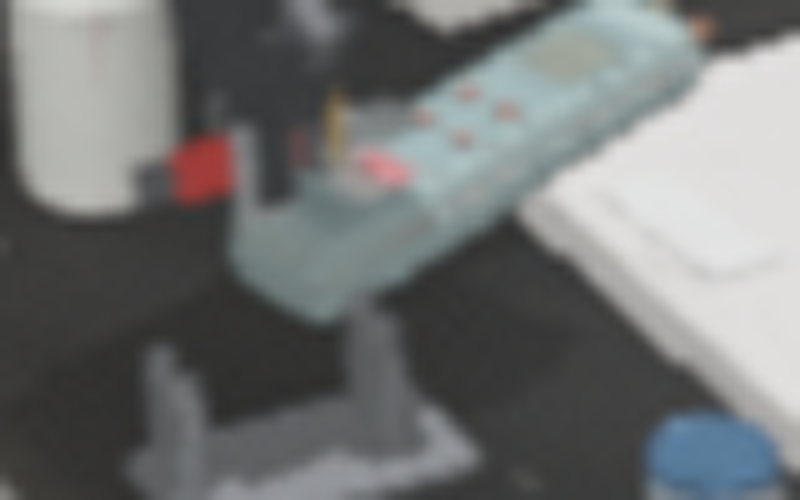

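The pin is held level, with the handle at (200,165) and the ring standing up at (337,120), clear of the rest. I'll carry it to the stand's near side.

move_arm(
  gripper=[0,0,0,0,0,0,0,0],
  xyz=[
    [1,-25,0],
    [2,-65,0],
    [4,-105,0],
    [5,-145,0],
    [7,-185,0],
    [8,-225,0],
    [9,-258,0],
    [10,-271,0],
  ],
  angular=[
    [0,0,-0.3],
    [0,0,-0.6],
    [0,0,-0.9],
    [0,0,-1.2],
    [0,0,-1.5],
    [0,0,-1.8],
    [0,0,-2.1],
    [0,0,-2.3],
  ],
)

```text
time_s: 4.75
tool_pos: [462.0, -1.2, 110.6]
orientation: [0.023, -3.14, -0.0]
wrist_force: [0.2, 1.3, -1.5]
opening: 11.3
grasp_force: 58.8
```

move_arm(
  gripper=[0,0,0,0],
  xyz=[
    [0,0,10],
    [0,0,25],
    [0,0,30],
    [0,0,30],
  ],
  angular=[
    [0,0,0],
    [0,0,0],
    [0,0,0],
    [0,0,0],
  ],
)

```text
time_s: 5.15
tool_pos: [461.8, 1.9, 80.2]
orientation: [0.028, -3.139, -0.001]
wrist_force: [-0.3, 0.1, -2.4]
opening: 11.0
grasp_force: 58.8
```

```bash
python3 - <<'E'
from st import *
s,R=st()
S=frame("scene",5);T=frame("top",5);np.savez("f1.npz",T=T,S=S)
a=S[190:230,240:305];b=T[185:235,270:325]
print(proj("scene",(543.5,2,100)),proj("scene",s["tool_pos"]+[61,1,18.5]))
cv2.imwrite("pics/app.png",np.vstack([cv2.resize(a,(487,300),interpolation=cv2.INTER_CUBIC),cv2.resize(b,(487,300),interpolation=cv2.INTER_CUBIC)])[:,:,::-1])
E
```

```text
5.15 [461.81   1.93  80.19] F [-0.29  0.1  -2.4 ] M [ 0.04  0.   -0.02] op 10.981611666938104 58.84606719017029 j [-0.25  0.37  1.86  0.    0.91 -1.84] 
R [[-0.9998324774892999, -0.01813481947458296, -0.002478967573996015], [-0.018136614765602577, 0.9998352704687196, 0.0007036558721801996], [0.002465798542615273, 0.0007484980738878092, -0.9999966797885784]]
[288.02 209.62] [282.09 211.72]
```

View pics/app.png

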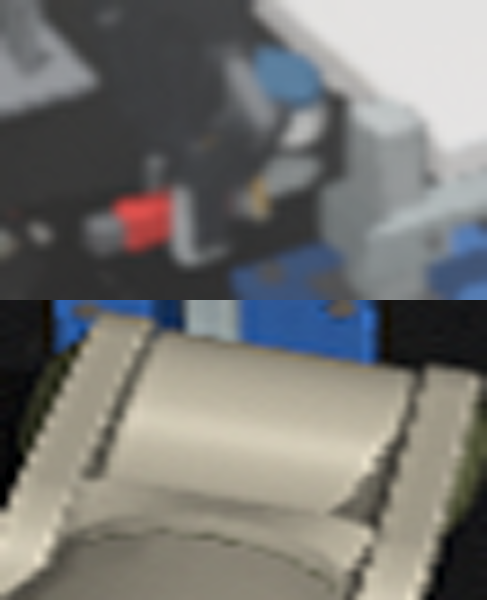

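The nose is at about (282.4,212), matching the predicted (282.1,211.7). The spigot stands at u≈287–296. I'll let it settle and correct.

move_arm(
  gripper=[0,0,0],
  xyz=[
    [0,0,0],
    [0,0,0],
    [0,0,0],
  ],
  angular=[
    [0,0,0],
    [0,0,0],
    [0,0,0],
  ],
)

```text
time_s: 5.95
tool_pos: [462.4, 1.1, 81.3]
orientation: [-0.027, 3.141, 0.0]
wrist_force: [0.0, 0.1, -1.0]
opening: 11.2
grasp_force: 58.8
```

```bash
python3 -c "
from st import *
for i in range(3): st(); grab_frame('top')"
```

```text
5.95 [462.43   1.12  81.3 ] F [ 0.02  0.07 -1.04] M [ 0.02 -0.    0.07] op 11.201672862638475 58.844618797302246 j [-0.25  0.37  1.86  0.    0.91 -1.84] 
R [[-0.9998508611261038, -0.017270075106086382, 3.3494541873589482e-06], [-0.017270075091687615, 0.9998508611227973, 4.281150873566814e-06], [-3.42289045064919e-06, 4.2226670622146945e-06, -0.9999999999852265]]
6.0 [462.44   1.09  81.3 ] F [-0.63 -0.9  -1.06] M [-0.02  0.03 -0.01] op 10.699459607840963 58.845709562301636 j [-0.25  0.37  1.86 -0.    0.91 -1.84] 
R [[-0.9998501331735409, -0.01731216322207244, -1.4050799198389409e-05], [-0.017312163012802365, 0.9998501331651496, -1.4881248550073178e-05], [1.4306320053433519e-05, -1.4635768618396558e-05, -0.9999999997905618]]
6.05 [462.41   1.09  81.29] F [-1.17  0.22 -1.08] M [-0.01 -0.01 -0.08] op 10.989768178452936 58.84602606296539 j [-0.25  0.37  1.86 -0.    0.91 -1.84] 
R [[-0.999850214700535, -0.017307253314373022, -8.453405369834632e-05], [-0.017307252103548033, 0.9998502181820029, -1.5034157407724894e-05], [8.478159200472435e-05, -1.3568853333263229e-05, -0.999999996313984]]
```

move_arm(
  gripper=[0,0,0,0,0],
  xyz=[
    [-5,0,0],
    [-10,0,0],
    [-14,0,0],
    [-16,0,0],
    [-17,0,0],
  ],
  angular=[
    [0,0,0],
    [0,0,0],
    [0,0,0],
    [0,0,0],
    [0,0,0],
  ],
)

```text
time_s: 6.6
tool_pos: [479.6, 1.4, 81.2]
orientation: [0.027, -3.141, -0.0]
wrist_force: [-0.3, -0.5, -1.1]
opening: 10.6
grasp_force: 58.8
```

move_arm(
  gripper=[0,0,0,0],
  xyz=[
    [-0.7,0,0],
    [-1.4,0,0],
    [-2,0,0],
    [-2,0,0],
  ],
  angular=[
    [0,0,0],
    [0,0,0],
    [0,0,0],
    [0,0,0],
  ],
)

```text
time_s: 7.0
tool_pos: [481.5, 1.4, 81.3]
orientation: [-0.027, 3.141, 0.0]
wrist_force: [0.1, 0.1, -1.3]
opening: 11.1
grasp_force: 58.8
```

move_arm(
  gripper=[0,0,0,0],
  xyz=[
    [-0.7,0,0],
    [-1.4,0,0],
    [-2,0,0],
    [-2,0,0],
  ],
  angular=[
    [0,0,0],
    [0,0,0],
    [0,0,0],
    [0,0,0],
  ],
)

```text
time_s: 7.4
tool_pos: [483.5, 1.4, 81.3]
orientation: [-0.027, 3.141, -0.0]
wrist_force: [1.0, -0.5, 0.6]
opening: 10.7
grasp_force: 58.8
```

move_arm(
  gripper=[0,0,0,0],
  xyz=[
    [-0.5,0,0],
    [-1,0,0],
    [-1.5,0,0],
    [-1.5,0,0],
  ],
  angular=[
    [0,0,0],
    [0,0,0],
    [0,0,0],
    [0,0,0],
  ],
)

```text
time_s: 7.8
tool_pos: [485.0, 1.5, 81.3]
orientation: [-0.027, 3.141, -0.0]
wrist_force: [0.1, -0.1, -1.5]
opening: 10.9
grasp_force: 58.8
```

move_arm(
  gripper=[0,0,0,0],
  xyz=[
    [-0.5,0,0],
    [-1,0,0],
    [-1.5,0,0],
    [-1.5,0,0],
  ],
  angular=[
    [0,0,0],
    [0,0,0],
    [0,0,0],
    [0,0,0],
  ],
)

```text
time_s: 8.2
tool_pos: [486.5, 1.5, 81.3]
orientation: [-0.027, 3.141, 0.0]
wrist_force: [0.0, 0.2, -0.2]
opening: 11.3
grasp_force: 58.8
```

move_arm(
  gripper=[0,0,0,0],
  xyz=[
    [-0.5,0,0],
    [-1,0,0],
    [-1.5,0,0],
    [-1.5,0,0],
  ],
  angular=[
    [0,0,0],
    [0,0,0],
    [0,0,0],
    [0,0,0],
  ],
)

```text
time_s: 8.6
tool_pos: [488.0, 1.5, 81.3]
orientation: [-0.027, 3.141, -0.0]
wrist_force: [-1.5, 0.3, -1.6]
opening: 10.8
grasp_force: 58.8
```

move_arm(
  gripper=[0,0,0,0],
  xyz=[
    [-0.5,0,0],
    [-1,0,0],
    [-1.5,0,0],
    [-1.5,0,0],
  ],
  angular=[
    [0,0,0],
    [0,0,0],
    [0,0,0],
    [0,0,0],
  ],
)

```text
time_s: 9.0
tool_pos: [489.5, 1.6, 81.3]
orientation: [0.027, -3.141, 0.0]
wrist_force: [0.5, -0.7, -1.5]
opening: 10.5
grasp_force: 58.8
```

```bash
python3 -c "
from st import *
for i in range(3): st(); grab_frame('top')"
```

```text
9.0 [489.48   1.58  81.29] F [ 0.53 -0.73 -1.46] M [0.02 0.02 0.03] op 10.522375917893827 58.845176696777344 j [-0.24  0.42  1.79 -0.    0.94 -1.82] 
R [[-0.9998488712393412, -0.017384885976970684, -2.051787274043239e-05], [-0.017384885519503988, 0.9998488712098568, -2.2267658501805417e-05], [2.090189260317683e-05, -2.1907592349477095e-05, -0.9999999995415841]]
9.05 [489.46   1.57  81.3 ] F [-0.52  0.07 -0.47] M [ 0.03  0.01 -0.02] op 11.26984833189744 58.84533941745758 j [-0.24  0.42  1.79 -0.    0.94 -1.82] 
R [[-0.9998499568627202, -0.017322339894784027, 1.7383506686033702e-05], [-0.01732234034316466, 0.9998499566684543, -2.5983163016671137e-05], [-1.6930809225460233e-05, -2.6280387440548813e-05, -0.9999999995113446]]
9.1 [489.43   1.57  81.29] F [-0.31  0.25 -1.18] M [ 0.03 -0.05  0.03] op 10.742827748654742 58.845457434654236 j [-0.24  0.42  1.79 -0.    0.94 -1.82] 
R [[-0.9998497819023893, -0.017332338739655853, -6.052733519755475e-05], [-0.017332338029570106, 0.9998497836718757, -1.223659347454635e-05], [6.0730331786630454e-05, -1.1185675083080255e-05, -0.9999999980933537]]
```

move_arm(
  gripper=[0,0,0,0],
  xyz=[
    [-0.6,0,0],
    [-1.2,0,0],
    [-2,0,0],
    [-2,0,0],
  ],
  angular=[
    [0,0,0],
    [0,0,0],
    [0,0,0],
    [0,0,0],
  ],
)

```text
time_s: 9.55
tool_pos: [491.5, 1.6, 81.3]
orientation: [-0.027, 3.141, -0.0]
wrist_force: [0.8, -0.7, -0.1]
opening: 11.1
grasp_force: 58.8
```

move_arm(
  gripper=[0,0,0,0],
  xyz=[
    [-0.6,0,0],
    [-1.2,0,0],
    [-2,0,0],
    [-2,0,0],
  ],
  angular=[
    [0,0,0],
    [0,0,0],
    [0,0,0],
    [0,0,0],
  ],
)

```text
time_s: 9.95
tool_pos: [493.5, 1.6, 81.3]
orientation: [-0.027, 3.141, -0.0]
wrist_force: [0.5, 0.3, -0.4]
opening: 10.9
grasp_force: 58.8
```

```bash
python3 -c "
from st import *
for i in range(3): st(); grab_frame('top')"
```

```text
9.95 [493.54   1.65  81.31] F [ 0.49  0.34 -0.42] M [-0.03 -0.02 -0.  ] op 10.854916468693997 58.8452285528183 j [-0.23  0.42  1.77  0.    0.94 -1.82] 
R [[-0.9998491890453314, -0.017366358888290134, 9.351126295643892e-05], [-0.017366360700105027, 0.9998491932137247, -1.8598314026928627e-05], [-9.317417582728318e-05, -2.0219459519458886e-05, -0.9999999954548732]]
10.0 [493.46   1.65  81.29] F [ 1.03  0.3  -0.44] M [ 0.01  0.02 -0.01] op 10.804284925532949 58.84546101093292 j [-0.23  0.42  1.77 -0.    0.94 -1.82] 
R [[-0.999849377073594, -0.01735578132314071, -4.495489782387657e-06], [-0.017355781262082683, 0.9998493769965343, -1.3282511917814746e-05], [4.725341030482188e-06, -1.3202488529670613e-05, -0.9999999999016828]]
10.05 [493.43   1.67  81.28] F [-0.08  0.2  -1.22] M [-0.04 -0.02 -0.01] op 11.110187603818753 58.84444177150726 j [-0.23  0.42  1.77  0.    0.94 -1.82] 
R [[-0.9998490868676396, -0.017372363717258022, -6.684925128304453e-05], [-0.017372365103712786, 0.9998490888739339, 2.0215506156875038e-05], [6.648797186157105e-05, 2.1373784971717547e-05, -0.9999999975612555]]
```

move_arm(
  gripper=[0,0,0,0,0],
  xyz=[
    [-0.8,0,0],
    [-1.6,0,0],
    [-2.4,0,0],
    [-3,0,0],
    [-3,0,0],
  ],
  angular=[
    [0,0,0],
    [0,0,0],
    [0,0,0],
    [0,0,0],
    [0,0,0],
  ],
)

```text
time_s: 10.6
tool_pos: [496.5, 1.7, 81.3]
orientation: [-0.027, 3.141, 0.0]
wrist_force: [-0.6, -0.2, -0.7]
opening: 10.9
grasp_force: 58.8
```

move_arm(
  gripper=[0,0,0,0,0],
  xyz=[
    [-0.8,0,0],
    [-1.6,0,0],
    [-2.4,0,0],
    [-3,0,0],
    [-3,0,0],
  ],
  angular=[
    [0,0,0],
    [0,0,0],
    [0,0,0],
    [0,0,0],
    [0,0,0],
  ],
)

```text
time_s: 11.1
tool_pos: [499.5, 1.7, 81.3]
orientation: [-0.027, 3.141, -0.0]
wrist_force: [0.1, -0.2, -2.2]
opening: 11.2
grasp_force: 58.8
```

move_arm(
  gripper=[0,0,0,0,0],
  xyz=[
    [-0.8,0,0],
    [-1.6,0,0],
    [-2.4,0,0],
    [-3,0,0],
    [-3,0,0],
  ],
  angular=[
    [0,0,0],
    [0,0,0],
    [0,0,0],
    [0,0,0],
    [0,0,0],
  ],
)

```text
time_s: 11.6
tool_pos: [502.5, 1.8, 81.3]
orientation: [-0.027, 3.141, 0.0]
wrist_force: [0.2, 0.0, -1.3]
opening: 11.3
grasp_force: 58.8
```

```bash
python3 -c "
from st import *
for i in range(3): st(); grab_frame('top')
S=frame('scene',5)
cv2.imwrite('pics/in1.png',cv2.resize(S[185:235,245:320],(750,500),interpolation=cv2.INTER_CUBIC)[:,:,::-1])
"
```

```text
11.6 [502.5    1.82  81.27] F [ 0.16  0.03 -1.25] M [-0.01 -0.01  0.02] op 11.2881487634183 58.83469104766846 j [-0.23  0.44  1.75  0.    0.95 -1.82] 
R [[-0.9998498214574654, -0.017330161488690737, 5.852394617991241e-06], [-0.017330161305928585, 0.9998498210290353, 2.9955248968683245e-05], [-6.370645013451047e-06, 2.984932739029613e-05, -0.9999999995342163]]
11.65 [502.44   1.8   81.29] F [-0.35 -0.51 -0.54] M [ 0.02 -0.03 -0.  ] op 10.661117159770107 58.83796691894531 j [-0.23  0.44  1.75 -0.    0.95 -1.82] 
R [[-0.9998507149824072, -0.017278517500621343, -2.412778125013378e-05], [-0.01727851734968349, 0.9998507152553276, -6.450281616400462e-06], [2.423563064426326e-05, -6.032426399056075e-06, -0.9999999996881219]]
11.7 [502.43   1.82  81.28] F [-0.76 -0.64 -1.29] M [-0.03 -0.01  0.01] op 11.332304352550532 58.839914202690125 j [-0.23  0.44  1.75  0.    0.95 -1.82] 
R [[-0.9998487661884286, -0.01739088314363157, -4.398819895652782e-05], [-0.017390884127813238, 0.9998487668948922, 2.209107925802047e-05], [4.35973631067186e-05, 2.285273201094672e-05, -0.9999999987885113]]
```

View pics/in1.png

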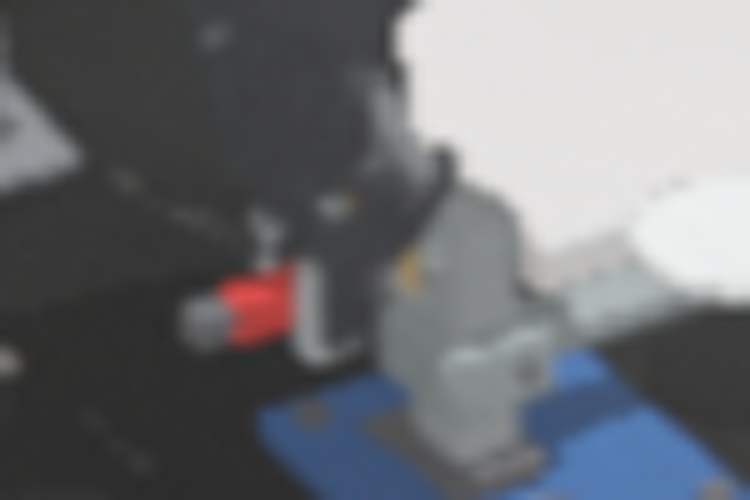

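The pin is in the hole: the nose is hidden in the spigot, the ring sits close to the near face at crop (410,270), and there is no side force. I'll push on gently until the shoulder makes contact.

move_arm(
  gripper=[0,0,0,0,0],
  xyz=[
    [-0.8,0,0],
    [-1.6,0,0],
    [-2.4,0,0],
    [-3,0,0],
    [-3,0,0],
  ],
  angular=[
    [0,0,0],
    [0,0,0],
    [0,0,0],
    [0,0,0],
    [0,0,0],
  ],
)

```text
time_s: 12.5
tool_pos: [505.5, 1.9, 81.3]
orientation: [-0.027, 3.141, -0.0]
wrist_force: [-0.0, -0.3, -0.2]
opening: 11.2
grasp_force: 58.8
```

move_arm(
  gripper=[0,0,0,0,0],
  xyz=[
    [-0.8,0,0],
    [-1.6,0,0],
    [-2.4,0,0],
    [-3,0,0],
    [-3,0,0],
  ],
  angular=[
    [0,0,0],
    [0,0,0],
    [0,0,0],
    [0,0,0],
    [0,0,0],
  ],
)

```text
time_s: 13.0
tool_pos: [508.5, 1.9, 81.3]
orientation: [-0.027, 3.141, -0.0]
wrist_force: [-0.9, 0.3, -1.1]
opening: 11.1
grasp_force: 58.8
```

move_arm(
  gripper=[0,0,0,0,0],
  xyz=[
    [-0.4,0,0],
    [-0.8,0,0],
    [-1.2,0,0],
    [-1.5,0,0],
    [-1.5,0,0],
  ],
  angular=[
    [0,0,0],
    [0,0,0],
    [0,0,0],
    [0,0,0],
    [0,0,0],
  ],
)

```text
time_s: 13.5
tool_pos: [510.0, 1.9, 81.3]
orientation: [-0.027, 3.141, -0.0]
wrist_force: [-0.3, 0.3, -0.7]
opening: 11.0
grasp_force: 58.8
```

move_arm(
  gripper=[0,0,0,0,0],
  xyz=[
    [-0.4,0,0],
    [-0.8,0,0],
    [-1.2,0,0],
    [-1.5,0,0],
    [-1.5,0,0],
  ],
  angular=[
    [0,0,0],
    [0,0,0],
    [0,0,0],
    [0,0,0],
    [0,0,0],
  ],
)

```text
time_s: 14.0
tool_pos: [511.5, 2.0, 81.3]
orientation: [-0.027, 3.141, -0.0]
wrist_force: [0.4, -0.2, -1.0]
opening: 11.1
grasp_force: 58.8
```

move_arm(
  gripper=[0,0,0,0],
  xyz=[
    [-0.3,0,0],
    [-0.6,0,0],
    [-1,0,0],
    [-1,0,0],
  ],
  angular=[
    [0,0,0],
    [0,0,0],
    [0,0,0],
    [0,0,0],
  ],
)

```text
time_s: 14.4
tool_pos: [512.5, 2.0, 81.3]
orientation: [0.027, -3.141, 0.0]
wrist_force: [0.5, -0.2, -1.0]
opening: 11.1
grasp_force: 58.9
```

move_arm(
  gripper=[0,0,0,0],
  xyz=[
    [-0.3,0,0],
    [-0.6,0,0],
    [-1,0,0],
    [-1,0,0],
  ],
  angular=[
    [0,0,0],
    [0,0,0],
    [0,0,0],
    [0,0,0],
  ],
)

```text
time_s: 14.8
tool_pos: [513.5, 2.0, 81.3]
orientation: [-0.027, 3.141, 0.0]
wrist_force: [0.0, -0.5, -0.7]
opening: 10.8
grasp_force: 58.9
```

move_arm(
  gripper=[0,0,0,0],
  xyz=[
    [-0.3,0,0],
    [-0.6,0,0],
    [-1,0,0],
    [-1,0,0],
  ],
  angular=[
    [0,0,0],
    [0,0,0],
    [0,0,0],
    [0,0,0],
  ],
)

```text
time_s: 15.2
tool_pos: [514.5, 2.0, 81.3]
orientation: [-0.027, 3.141, -0.0]
wrist_force: [0.5, 0.1, -0.6]
opening: 11.4
grasp_force: 58.9
```

move_arm(
  gripper=[0,0,0,0],
  xyz=[
    [-0.3,0,0],
    [-0.6,0,0],
    [-1,0,0],
    [-1,0,0],
  ],
  angular=[
    [0,0,0],
    [0,0,0],
    [0,0,0],
    [0,0,0],
  ],
)

```text
time_s: 15.6
tool_pos: [515.5, 2.0, 81.3]
orientation: [-0.027, 3.141, -0.0]
wrist_force: [0.2, -0.3, -0.6]
opening: 11.1
grasp_force: 58.9
```

move_arm(
  gripper=[0,0,0,0],
  xyz=[
    [-0.3,0,0],
    [-0.6,0,0],
    [-1,0,0],
    [-1,0,0],
  ],
  angular=[
    [0,0,0],
    [0,0,0],
    [0,0,0],
    [0,0,0],
  ],
)

```text
time_s: 16.0
tool_pos: [516.5, 2.1, 81.3]
orientation: [-0.027, 3.141, -0.0]
wrist_force: [-0.0, -0.8, -0.5]
opening: 10.7
grasp_force: 58.9
```

move_arm(
  gripper=[0,0,0,0],
  xyz=[
    [-0.3,0,0],
    [-0.6,0,0],
    [-1,0,0],
    [-1,0,0],
  ],
  angular=[
    [0,0,0],
    [0,0,0],
    [0,0,0],
    [0,0,0],
  ],
)

```text
time_s: 16.4
tool_pos: [516.8, 2.1, 81.2]
orientation: [0.027, -3.14, -0.0]
wrist_force: [-4.4, -1.5, 2.3]
opening: 11.0
grasp_force: 59.2
```

```bash
python3 -c "
from st import *
st()
S=frame('scene',5)
cv2.imwrite('pics/in2.png',cv2.resize(S[185:235,245:320],(750,500),interpolation=cv2.INTER_CUBIC)[:,:,::-1])
"
```

```text
16.4 [516.79   2.09  81.19] F [-4.35 -1.53  2.28] M [-0.16  0.66 -0.03] op 11.043753322546706 59.24499034881592 j [-0.22  0.47  1.7  -0.    0.97 -1.81] 
R [[-0.9998471537910947, -0.017386110127440135, -0.0018418008805360217], [-0.017386306315741683, 0.9998488426514148, 9.056114868866684e-05], [0.0018399479726939293, 0.00012256942104201768, -0.999998299782652]]
```

View pics/in2.png

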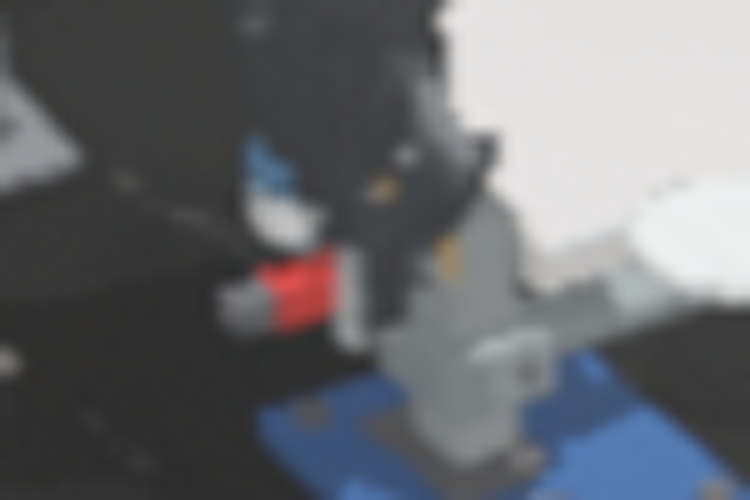

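The pin is deep in the hole and the ring leg is against the spigot face at (450,255). The -4.4 N contact came at about the expected travel. I'll push slightly more to confirm the seat.

move_arm(
  gripper=[0,0,0,0,0],
  xyz=[
    [-0.3,0,0],
    [-0.6,0,0],
    [-1,0,0],
    [-1,0,0],
    [-1,0,0],
  ],
  angular=[
    [0,0,0],
    [0,0,0],
    [0,0,0],
    [0,0,0],
    [0,0,0],
  ],
)

```text
time_s: 17.15
tool_pos: [516.8, 2.1, 81.1]
orientation: [0.028, -3.137, -0.0]
wrist_force: [-10.9, -1.2, 5.4]
opening: 10.8
grasp_force: 59.8
```

```bash
python3 -c "
from st import *
for i in range(3): st(); grab_frame('top')"
```

```text
17.15 [516.8    2.09  81.07] F [-10.95  -1.23   5.43] M [-0.26  1.55 -0.06] op 10.847923734983324 59.752673506736755 j [-0.22  0.47  1.7  -0.    0.98 -1.81] 
R [[-0.9998357053331267, -0.01757960916141185, -0.004418108502610512], [-0.017580299287027912, 0.9998454477023282, 0.00011741341094865531], [0.004415361591915285, 0.0001950657903098726, -0.99999023321798]]
17.2 [516.8    2.1   81.07] F [-11.31  -1.77   4.68] M [-0.31  1.57 -0.08] op 10.818169951677426 59.7527414560318 j [-0.22  0.47  1.7  -0.    0.98 -1.81] 
R [[-0.9998350115452294, -0.01761756368218868, -0.004423927921549592], [-0.017618205816297697, 0.999844781724404, 0.00010621814343350595], [0.0044213699421801035, 0.00018414229130447906, -0.9999902087417911]]
17.25 [516.81   2.11  81.1 ] F [-11.16  -2.8    4.92] M [-0.27  1.52 -0.01] op 10.588824770531517 59.75212633609772 j [-0.22  0.47  1.7  -0.    0.98 -1.81] 
R [[-0.9998353284114561, -0.017608543468915126, -0.004388081273073479], [-0.01760916660289514, 0.9998449412575512, 0.00010340810048514907], [0.0043855799966770834, 0.00018066152631356896, -0.9999903669783553]]
```

It's solidly seated: 11 N with no further travel. I'll ease the push and release.

move_arm(
  gripper=[0,0,0.15,0.25,0.4,0.5,0.5,0.5],
  xyz=[
    [0.6,0,0],
    [1,0,0],
    [1,0,0],
    [1,0,0],
    [1,0,0],
    [1,0,0],
    [1,0,0],
    [1,0,0],
  ],
  angular=[
    [0,0,0],
    [0,0,0],
    [0,0,0],
    [0,0,0],
    [0,0,0],
    [0,0,0],
    [0,0,0],
    [0,0,0],
  ],
)

```text
time_s: 18.1
tool_pos: [517.5, 2.1, 81.3]
orientation: [-0.027, 3.141, -0.0]
wrist_force: [0.3, 0.3, 0.5]
opening: 42.5
grasp_force: 0.0
```

move_arm(
  gripper=[0.5,0.5,0.5,0.5,0.5,0.5,0.5],
  xyz=[
    [0,0,-5],
    [0,0,-15],
    [0,0,-40],
    [0,0,-75],
    [20,0,-100],
    [60,0,-100],
    [85,0,-100],
  ],
  angular=[
    [0,0,0],
    [0,0,0],
    [0,0,0],
    [0,0,0],
    [0,0,0],
    [0,0,0],
    [0,0,0],
  ],
)

```text
time_s: 18.8
tool_pos: [430.9, 0.8, 182.5]
orientation: [-0.028, 3.14, -0.001]
wrist_force: [-0.2, 1.0, -0.0]
opening: 42.7
grasp_force: 0.0
```

```bash
python3 -c "
from st import *
st()
S=frame('scene',5);T=frame('top',5);np.savez('f2.npz',T=T,S=S)
a=S[185:235,245:320];b=T[180:230,265:320]
cv2.imwrite('pics/rel.png',np.vstack([cv2.resize(a,(450,300),interpolation=cv2.INTER_CUBIC),cv2.resize(b,(450,300),interpolation=cv2.INTER_CUBIC)])[:,:,::-1])
"
```

```text
18.8 [430.9    0.76 182.49] F [-0.21  1.04 -0.03] M [ 0.05 -0.01 -0.02] op 42.71323523934011 0.0 j [-0.27  0.15  1.84 -0.    1.15 -1.86] 
R [[-0.9998443893284532, -0.017575388297789055, 0.0015175159288500267], [-0.017576146781007954, 0.9998454085416646, -0.0004879369690994666], [-0.0015087056521527681, -0.0005145331236080182, -0.9999987295306528]]
```

View pics/rel.png

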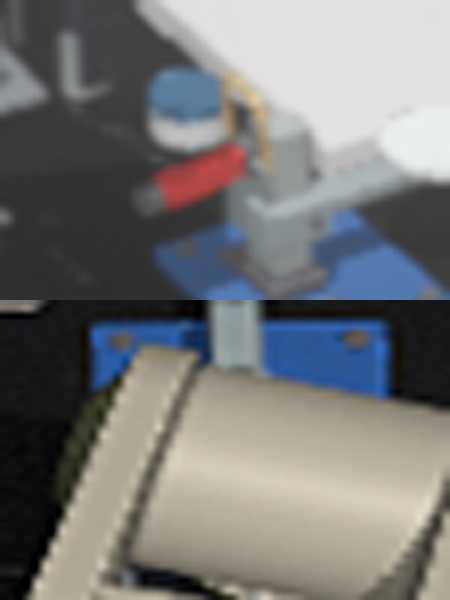

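The released pin is in the spigot, drooping slightly at its handle (205,175). The ring is standing open with its crossbar near (247,88), i.e. scene pixel (286.2,199.7). I'll check this numerically.

```bash
python3 - <<'E'
from st import *
S=np.load("f2.npz")["S"]
red=lambda r,g,b:(r>110)&(g<0.55*r)&(b<0.55*r)
h=hull(S,(262,200,292,225),red); c=cen(h); print("red c",c,"ext",h.min(0),h.max(0))
(cx,cy),sz,ang=cv2.minAreaRect(h.astype(np.float32)); print(sz,ang)
p=cv2.fitLine(h.astype(np.float32),cv2.DIST_L2,0,.01,.01).ravel(); print("img slope deg",np.degrees(np.arctan2(p[1],p[0])))
y=2.5
for xs in(543.5,546):
  for t in(0,3,5.2,8):
    t_=np.radians(t);ax=np.array([np.cos(t_),0,np.sin(t_)]);up_=np.array([-np.sin(t_),0,np.cos(t_)])
    o=np.array([xs,y,99.]); print(xs,t,"handle",proj("scene",o-35.5*ax),"slope",np.degrees(np.arctan2(*(proj("scene",o-12*ax)-proj("scene",o-59*ax))[::-1])),"bar",proj("scene",o-6*ax+43*up_),"->",o-6*ax+43*up_)
# ring gold pixels
F=S.astype(int);m=(F[...,0]-F[...,2]>45)&(F[...,1]-F[...,2]>20);ys,xs=np.where(m[190:220,278:300]);print(np.c_[xs+278,ys+190].tolist())
E
```

```text
red c [277.89 213.87] ext [270.44 208.81] [284.94 219.06]
(6.586624622344971, 14.998534202575684) 68.33403778076172
img slope deg -30.308762
543.5 0 handle [277.99 213.07] slope -18.096380660939666 bar [286.28 198.53] -> [537.5   2.5 142. ]
543.5 3 handle [278.01 213.57] slope -20.70076380019462 bar [285.65 198.83] -> [535.26   2.5  141.63]
543.5 5.2 handle [278.04 213.93] slope -22.563477276664592 bar [285.19 199.07] -> [533.63   2.5  141.28]
543.5 8 handle [278.1  214.38] slope -24.88126541404301 bar [284.61 199.41] -> [531.57   2.5  140.75]
546 0 handle [278.7  212.84] slope -18.096380660939765 bar [286.99 198.3 ] -> [540.    2.5 142. ]
546 3 handle [278.72 213.34] slope -20.702346044863653 bar [286.36 198.61] -> [537.76   2.5  141.63]
546 5.2 handle [278.75 213.7 ] slope -22.56601284940877 bar [285.89 198.85] -> [536.13   2.5  141.28]
546 8 handle [278.81 214.15] slope -24.884772715285024 bar [285.31 199.18] -> [534.07   2.5  140.75]
[[283, 197], [283, 198], [284, 198], [284, 199], [285, 199], [286, 200], [286, 201], [287, 201], [287, 202], [283, 203], [287, 203], [288, 203], [283, 204], [288, 204], [289, 210], [289, 211]]
```

```bash
python3 - <<'E'
from st import *
red=lambda r,g,b:(r>110)&(g<0.55*r)&(b<0.55*r)
S=np.load("f2.npz")["S"]
A=cv2.imread("pics/in2.png")[:,:,::-1].astype(int); B=cv2.resize(S[185:235,245:320],(750,500),interpolation=cv2.INTER_CUBIC).astype(int)
for I in(A,B):
    m=red(I[...,0],I[...,1],I[...,2]).astype(np.uint8); cs,_=cv2.findContours(m,0,1); c=max(cs,key=cv2.contourArea)[:,0]/10+[245,185]
    # rear edge along image axis direction
    d=np.array([np.cos(np.radians(-20)),np.sin(np.radians(-20))]); print("rear",np.percentile(c@d,2),(c@d).min(),"left",c[:,0].min(),"bottom",c[:,1].max())
    for t in(0,4.7):
        ax=np.array([np.cos(np.radians(t)),0,np.sin(np.radians(t))]); print(t,[((proj("scene",np.array([x,2.5,99.5])-59*ax))@d).round(2) for x in(544,546)],[proj("scene",np.array([x,2.5,99.5])-59*ax) for x in (544,546)])
E
```

```text
rear 182.1233691979538 182.0458238049417 left 271.0 bottom 217.7
0 [np.float64(181.52), np.float64(182.12)] [array([271.44, 215.07]), array([272.02, 214.88])]
4.7 [np.float64(181.15), np.float64(181.75)] [array([271.52, 216.37]), array([272.09, 216.18])]
rear 181.2398586947814 181.1310061988815 left 270.9 bottom 219.5
0 [np.float64(181.52), np.float64(182.12)] [array([271.44, 215.07]), array([272.02, 214.88])]
4.7 [np.float64(181.15), np.float64(181.75)] [array([271.52, 216.37]), array([272.09, 216.18])]
```

The images suggest the pin may have slipped back by up to about 1 mm as it drooped. I'll press it home from behind with shut fingers before flipping the ring.

move_arm(
  gripper=[0,0,0,0,0,0,0],
  xyz=[
    [0,0,5],
    [0,0,30],
    [0,0,60],
    [0,0,85],
    [0,0,93],
    [0,0,93],
    [0,0,93],
  ],
  angular=[
    [0,0,0],
    [0,0,0],
    [0,0,0],
    [0,0,0],
    [0,0,0],
    [0,0,0],
    [0,0,0],
  ],
)

```text
time_s: 20.0
tool_pos: [433.1, 0.4, 89.1]
orientation: [-0.027, 3.14, -0.001]
wrist_force: [0.1, 0.4, 0.4]
opening: -0.3
grasp_force: 0.0
```

move_arm(
  gripper=[0,0,0,0,0,0],
  xyz=[
    [-5,0.5,0],
    [-12,0.5,0],
    [-19,0.5,0],
    [-24,0.5,0],
    [-25,0.5,0],
    [-25,0.5,0],
  ],
  angular=[
    [0,0,0],
    [0,0,0],
    [0,0,0],
    [0,0,0],
    [0,0,0],
    [0,0,0],
  ],
)

```text
time_s: 20.6
tool_pos: [457.5, 1.6, 88.2]
orientation: [0.027, -3.141, -0.0]
wrist_force: [0.2, 1.2, 0.2]
opening: -0.2
grasp_force: 0.0
```

move_arm(
  gripper=[0,0,0,0],
  xyz=[
    [-0.7,0,0],
    [-1.4,0,0],
    [-2,0,0],
    [-2,0,0],
  ],
  angular=[
    [0,0,0],
    [0,0,0],
    [0,0,0],
    [0,0,0],
  ],
)

```text
time_s: 21.0
tool_pos: [459.5, 1.5, 88.3]
orientation: [-0.027, 3.141, -0.0]
wrist_force: [0.0, -0.2, -0.0]
opening: 0.1
grasp_force: 0.0
```

move_arm(
  gripper=[0,0,0,0],
  xyz=[
    [-0.7,0,0],
    [-1.4,0,0],
    [-2,0,0],
    [-2,0,0],
  ],
  angular=[
    [0,0,0],
    [0,0,0],
    [0,0,0],
    [0,0,0],
  ],
)

```text
time_s: 21.4
tool_pos: [460.1, 1.8, 87.8]
orientation: [0.028, -3.138, -0.001]
wrist_force: [-6.3, -0.3, 1.4]
opening: 0.2
grasp_force: 3.2
```

move_arm(
  gripper=[0,0,0,0],
  xyz=[
    [-0.4,0,0],
    [-0.8,0,0],
    [-1,0,0],
    [-1,0,0],
  ],
  angular=[
    [0,0,0],
    [0,0,0],
    [0,0,0],
    [0,0,0],
  ],
)

```text
time_s: 21.8
tool_pos: [460.3, 2.0, 87.5]
orientation: [0.028, -3.135, -0.001]
wrist_force: [-10.4, -0.2, 1.7]
opening: 0.3
grasp_force: 5.0
```

move_arm(
  gripper=[0,0,0,0],
  xyz=[
    [-0.4,0,0],
    [-0.8,0,0],
    [-1,0,0],
    [-1,0,0],
  ],
  angular=[
    [0,0,0],
    [0,0,0],
    [0,0,0],
    [0,0,0],
  ],
)

```text
time_s: 22.2
tool_pos: [460.4, 2.1, 87.2]
orientation: [0.028, -3.133, -0.002]
wrist_force: [-13.6, -0.3, 2.6]
opening: -0.0
grasp_force: 6.8
```

```bash
python3 - <<'E'
from st import *
red=lambda r,g,b:(r>110)&(g<0.55*r)&(b<0.55*r)
S=frame("scene",5)
for I in (np.load("f2.npz")["S"],S):
    c=hull(I,(262,200,292,225),red); d=np.array([np.cos(np.radians(-20)),np.sin(np.radians(-20))]); print(cen(c),(c@d).min(),(c@d).max())
F=S.astype(int);m=(F[...,0]-F[...,2]>45)&(F[...,1]-F[...,2]>20);ys,xs=np.where(m[190:220,278:300]);print(np.c_[xs+278,ys+190].tolist())
E
```

```text
[277.89 213.87] 180.87168368522245 195.90805977783648
[277.81 214.03] 180.77538267324212 195.66234064649115
[]
```

move_arm(
  gripper=[0,0,0,0,0,0,0],
  xyz=[
    [3,0,0],
    [10,0,0],
    [17,0,-10],
    [17,0,-40],
    [17,0,-75],
    [17,0,-75],
    [17,0,-75],
  ],
  angular=[
    [0,0,0],
    [0,0,0],
    [0,0,0],
    [0,0,0],
    [0,0,0],
    [0,0,0],
    [0,0,0],
  ],
)

```text
time_s: 23.15
tool_pos: [446.6, 1.3, 163.6]
orientation: [-0.027, 3.14, -0.001]
wrist_force: [-0.4, 0.0, -0.2]
opening: -0.1
grasp_force: 0.0
```

```bash
python3 -c "
from st import *
st()"
```

```text
23.15 [446.57   1.28 163.62] F [-0.36  0.02 -0.21] M [-0.05 -0.01  0.07] op -0.1421066169373047 0.0 j [-0.26  0.21  1.82  0.    1.11 -1.85] 
R [[-0.9998486454226697, -0.017301735907253608, 0.0018265215706863055], [-0.01730253882972538, 0.9998502096683679, -0.00042470715499606825], [-0.0018188998043808353, -0.0004562463340242655, -0.9999982417198464]]
```

```bash
cat > gold.py <<'E'
from st import *
red=lambda r,g,b:(r>110)&(g<0.55*r)&(b<0.55*r)
S=frame("scene",5); st()
c=hull(S,(262,200,292,225),red); print("red",cen(c))
F=S.astype(int);m=(F[...,0]-F[...,2]>45)&(F[...,1]-F[...,2]>20);ys,xs=np.where(m[190:220,278:310]);print("gold",np.c_[xs+278,ys+190].tolist())
E
python3 gold.py
```

```text
23.4 [446.09   1.41 162.49] F [-0.26 -1.01  0.09] M [-0.05  0.01 -0.  ] op 0.0686976546783559 0.0 j [-0.26  0.21  1.82  0.    1.11 -1.85] 
R [[-0.9998494971752816, -0.01728608002818397, -0.0014745967569840092], [-0.017286715127903404, 0.9998504857654548, 0.0004190401771553573], [0.0014671327217412947, 0.0004444680444915377, -0.9999988249841768]]
red [277.86 213.83]
gold [[287, 201], [287, 202], [287, 203], [288, 203], [288, 204], [288, 205], [289, 210], [289, 211]]
```

The ring is still open and the pin is home. I'll move behind the crossbar.

move_arm(
  gripper=[0,0,0,0,0,0,0],
  xyz=[
    [-20,0,0],
    [-45,0,0],
    [-62,0,0],
    [-62,0,10],
    [-62,0,26],
    [-62,0,26],
    [-62,0,26],
  ],
  angular=[
    [0,0,0],
    [0,0,0],
    [0,0,0],
    [0,0,0],
    [0,0,0],
    [0,0,0],
    [0,0,0],
  ],
)

```text
time_s: 24.1
tool_pos: [507.7, 2.5, 137.0]
orientation: [0.027, -3.14, -0.0]
wrist_force: [-0.6, 0.6, 0.5]
opening: -0.1
grasp_force: 0.0
```

move_arm(
  gripper=[0,0,0,0,0,0,0,0],
  xyz=[
    [-3,0,0],
    [-6,0,0],
    [-9,0,0],
    [-12,0,0],
    [-15,0,0],
    [-18,0,0],
    [-21,0,0],
    [-21,0,0],
  ],
  angular=[
    [0,0,0],
    [0,0,0],
    [0,0,0],
    [0,0,0],
    [0,0,0],
    [0,0,0],
    [0,0,0],
    [0,0,0],
  ],
)

```text
time_s: 24.9
tool_pos: [529.6, 2.8, 137.2]
orientation: [0.027, -3.141, -0.0]
wrist_force: [-1.7, 0.1, 1.0]
opening: 0.2
grasp_force: 0.8
```

move_arm(
  gripper=[0,0,0,0,0,0,0,0],
  xyz=[
    [-5,0,1],
    [-10,0,2],
    [-14,0,3.5],
    [-18,0,5.5],
    [-22,0,8],
    [-25,0,10],
    [-28,0,12],
    [-28,0,12],
  ],
  angular=[
    [0,0,0],
    [0,0,0],
    [0,0,0],
    [0,0,0],
    [0,0,0],
    [0,0,0],
    [0,0,0],
    [0,0,0],
  ],
)

```text
time_s: 25.7
tool_pos: [557.5, 3.3, 124.8]
orientation: [0.027, -3.141, -0.0]
wrist_force: [-0.1, -0.4, 0.3]
opening: -0.3
grasp_force: 0.0
```

```bash
python3 gold.py
```

```text
25.95 [557.52   3.24 125.52] F [0.03 0.82 0.  ] M [0.03 0.01 0.01] op 0.026656146285606724 0.0 j [-0.2   0.48  1.54  0.    1.12 -1.79] 
R [[-0.9998506782820583, -0.017269813490005975, 0.0006121118593759694], [-0.01726987488780611, 0.9998508600614859, -9.516125916957254e-05], [-0.0006103771518535661, -0.0001057181447556372, -0.9999998081316848]]
red [277.77 213.53]
gold [[293, 209], [294, 209], [292, 210], [293, 210], [291, 211], [292, 211], [290, 212], [291, 212]]
```

The ring has snapped over, and the visible leg now runs level from (290,212) to (294,209). I'll retreat up and check.

move_arm(
  gripper=[0,0,0,0,0,0,0,0],
  xyz=[
    [0,0,-10],
    [0,0,-40],
    [20,0,-75],
    [60,0,-95],
    [105,0,-95],
    [140,0,-95],
    [150,0,-95],
    [150,0,-95],
  ],
  angular=[
    [0,0,0],
    [0,0,0],
    [0,0,0],
    [0,0,0],
    [0,0,0],
    [0,0,0],
    [0,0,0],
    [0,0,0],
  ],
)

```text
time_s: 26.75
tool_pos: [407.2, 0.6, 221.4]
orientation: [-0.026, 3.139, -0.001]
wrist_force: [1.1, -0.0, 0.3]
opening: -0.2
grasp_force: 0.0
```

```bash
python3 gold.py; python3 - <<'E'
from st import *
T=frame("top",5).astype(int);m=(T[...,0]-T[...,2]>40)&(T[...,1]-T[...,2]>15);ys,xs=np.where(m[180:215,280:312]);print("gold top",np.c_[xs+280,ys+180].tolist())
for t in(0,4.7):
  c,s=np.cos(np.radians(t)),np.sin(np.radians(t))
  for r in(0,20,43):
    for y in(-16,2.5,21): p=(546-6+ r*c if 1 else 0,y,99.5+r*s); print(t,r,y,proj("scene",p).round(1),proj("top",p).round(1))
E
```

```text
27.0 [408.26   0.56 220.19] F [-0.86  0.11 -0.44] M [-0.01 -0.03  0.02] op 0.2573812980832138 0.0 j [-0.29  0.06  1.83  0.    1.25 -1.88] 
R [[-0.9998470374926687, -0.017489091241541462, -0.0001824956963980568], [-0.017489106270725908, 0.9998470505967575, 8.108523775416847e-05], [0.00018104967666877371, 8.426452138114977e-05, -0.9999999800602524]]
red [277.94 213.64]
gold [[284, 206], [285, 206], [286, 206], [296, 209], [297, 209], [298, 209], [294, 210], [295, 210], [296, 210], [297, 210], [293, 211], [294, 211], [295, 211], [291, 212], [292, 212], [293, 212]]
gold top [[291, 188], [292, 188], [293, 188], [294, 188], [295, 188], [296, 188], [289, 189], [290, 189], [291, 189], [292, 189], [293, 189], [294, 189], [295, 189], [296, 189], [297, 189], [298, 189], [289, 190], [290, 190], [298, 190], [299, 190], [288, 191], [289, 191], [299, 191], [288, 192], [289, 192], [299, 192], [288, 193], [289, 193], [299, 193], [299, 194], [299, 195], [300, 195], [299, 196], [300, 196], [299, 197], [300, 197], [299, 198]]
0 0 -16 [290.1 212.8] [299.9 200.8]
0 0 2.5 [287. 210.] [294.4 200.8]
0 0 21 [283.9 207.2] [288.9 200.8]
0 20 -16 [295.6 211. ] [299.9 195. ]
0 20 2.5 [292.5 208.2] [294.4 195. ]
0 20 21 [289.4 205.4] [288.9 195. ]
0 43 -16 [302.  208.9] [299.8 188.4]
0 43 2.5 [298.8 206.1] [294.3 188.4]
0 43 21 [295.7 203.4] [288.9 188.4]
4.7 0 -16 [290.1 212.8] [299.9 200.8]
4.7 0 2.5 [287. 210.] [294.4 200.8]
4.7 0 21 [283.9 207.2] [288.9 200.8]
4.7 20 -16 [295.6 210.6] [299.9 194.9]
4.7 20 2.5 [292.5 207.8] [294.4 194.9]
4.7 20 21 [289.4 205. ] [288.9 194.9]
4.7 43 -16 [301.9 208. ] [299.8 188.2]
4.7 43 2.5 [298.8 205.2] [294.4 188.2]
4.7 43 21 [295.6 202.5] [288.9 188.2]
```

Both views match the predicted shut ring: the crossbar is at top row 188.5 against a predicted 188.3. The pin hasn't moved and the arm is clear, so I'll hand in.

```bash
python3 -c "
from bench import hand_in
print(hand_in())"
```

```text
the job is handed in; nothing more can be done
None
```

The linch pin is through the spigot with its shoulder home, the brass ring is snapped shut round its end, the robot was clear of everything, and the job was handed in at about 27 s of the 72 s.

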